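# Clear the selector plate and switch the lever to the gauge port

## Task

Two steel cups stand in the way of the selector lever on the aluminium plate. First clear them away by nesting both in the like cup that stands on the bench beside the plate, so that the three make one upright stack where that cup stands; then push the lever round until it clicks into the stop that points at the port with the dial gauge. The lever must not hit the cups, and leave the oil can and the ball valve where they are.

Things in the scene. Friction and masses are not known exactly. Their poses are not given: they have to be found in the camera images.
- station: Fixed aluminium plate, 8 mm thick; origin on its underside below the lever's axis. Spans x -50..140 with y +-195 mm, then x to 200 with y +-115 mm. Hub radius 40 mm, to z 24 mm. Three ports 180 mm from the axis at -1.125, 0.375 and 1.125 rad from the plate's x axis (counter-clockwise): one bears the gauge, two bear red caps (30 mm wide, top at z 38). Dark marks on the plate at the four stops.
- lever_angle (a joint): Turn (rad) of the selector lever from its off stop, counter-clockwise from above positive; the off stop lies at -0.375 rad from the plate's x axis. Sprung stops at -0.75, 0 (off, no port; it starts here), 0.75 and 1.5; let go between stops it springs to the nearer. Pushed across the bar 95 mm from the axis it takes about 5 N. End stops at -0.87 and 1.62.
- lever: The selector lever; origin on its axis 24 mm above the bench, x along the bar to its tip, z up. The bar is dark steel, 14 mm wide, from the axis to a round tip 130 mm out, 28 to 50 mm above the bench. The round steel boss on the axis has radius 28 mm, top 54 mm above the bench.
- lever_aim (a point): Point on the lever's centre line 180 mm from its axis (50 mm beyond its tip), 39 mm above the bench: over the port at which the lever points.
- gauge: Round dial gauge of steel with a white face looking up, 58 mm wide, fixed on one of the three ports; origin on its axis, 20 mm above the bench; its top is 48 mm above the bench.
- cup_1: Loose steel cup, one of three alike, on the plate in the lever's way. 72 mm high; foot 34 mm wide, cone to 55 mm at 46 mm height, then a shoulder and a straight collar 66 mm wide from 50 mm height to the rim; wall 3 mm, mouth 60 mm wide. Origin: centre of the underside; z up. Nested it stands about 24 mm above the cup that holds it, shoulder on rim. About 0.12 kg.
- cup_2: Loose steel cup like cup_1, also on the plate, on the other side of the lever.
- cup_base: Loose steel cup like cup_1, standing on the bench to the left or the right of the plate: the bottom of the stack.
- oil_can: Bystander: loose oil can with a bent spout, 65x73 mm, 186 mm high, on the bench on the other side of the plate from cup_base; origin: centre of the underside.
- ball_valve: Bystander: brass-bodied ball valve with a red lever, 33x110x51 mm, its length along its y axis, on the bench to the left of the plate; origin: centre of the underside.

How it is judged:
On the way, in this order (a step that is already met when the one before it is completed fails the run):
1. both cups from the plate are nested in the cup on the bench and let go (((height (world z) of cup_base below 0.006 m and angle between each of cup_base, cup_1, cup_2's own z axis and vertical below 0.12 rad and distance of cup_base from where it was at the start of the episode below 0.05 m and horizontal distance between cup_1 and cup_base below 0.008 m and z of cup_1 in the frame of cup_base between 0.018 and 0.03 m and horizontal distance between cup_2 and cup_1 below 0.008 m and z of cup_2 in the frame of cup_1 between 0.018 and 0.03 m) or (height (world z) of cup_base below 0.006 m and angle between each of cup_base, cup_2, cup_1's own z axis and vertical below 0.12 rad and distance of cup_base from where it was at the start of the episode below 0.05 m and horizontal distance between cup_2 and cup_base below 0.008 m and z of cup_2 in the frame of cup_base between 0.018 and 0.03 m and horizontal distance between cup_1 and cup_2 below 0.008 m and z of cup_1 in the frame of cup_2 between 0.018 and 0.03 m)) and contact force between each of cup_1, cup_2, cup_base and the fingers below 0.1 N), for 0.2 s.
2. then the lever rests at the stop that points at the gauge (horizontal distance between lever_aim and gauge below 0.02 m and velocity of joint lever_angle between -0.05 and 0.05 rad/s), for 0.3 s.
At the end, for the whole second after the job is handed in: Three cups in one upright, released, resting stack on the bench (axes within 8 mm, each 18 to 30 mm above the one below, tilt under 0.12 rad), bottom cup within 5 cm of its start; the lever rests with its point 180 mm out within 20 mm of the gauge's axis seen from above (all of step 1 and all of step 2 and linear speed of each of cup_1, cup_2, cup_base below 0.02 m/s); the robot touches nothing.
It fails at once if the lever strikes a cup (contact force between lever and cup_1 above 0.5 N or contact force between lever and cup_2 above 0.5 N or contact force between lever and cup_base above 0.5 N).
It fails at once if the oil can is shifted by more than 3 cm or tipped over (distance of oil_can from where it was at the start of the episode above 0.03 m or angle between oil_can's own z axis and vertical above 0.3 rad).
It fails at once if the ball valve is shifted by more than 3 cm (distance of ball_valve from where it was at the start of the episode above 0.03 m).
It fails at once if the stack's bottom cup is shifted by more than 5 cm (distance of cup_base from where it was at the start of the episode above 0.05 m).
It also fails if it takes over 61 s, if anything falls off the work surface, if the arm or the gripper's body presses on something with over 40 N, if the wrist force passes 120 N, or if a joint passes its speed limit or range.

## Robot

A 6-joint arm with a two-finger parallel gripper is mounted at the origin on a cart in front of the work surface, level with it; the furniture and walls round the work are solid. World frame = base frame: x ahead of the robot, y to its left, z up, the work surface at z = 0. Lengths are in m, angles in rad, forces in N, time in s.
With the tool pointing down it reaches from about 0.3 to 0.85 m from the base axis. Payload 5.4 kg.
Tool frame: the origin (TCP) lies midway between the tips of the shut fingers; the grasp point (between the pads) lies 19 mm behind it (env.grasp_offset is the distance from the TCP to the grasp point, in m); z points along the fingers, y is the line along which they close (so a half turn about z gives the same grasp; the last joint's range is limited). The gripper opens to 85 mm and grips with 20 to 120 N. Pads are 22 mm wide; open, the fingers measure 114 mm over their backs; the gripper's body (76 mm by 85 mm) begins 54 mm behind the grasp point. The pads swing forward as they close: fully open they stand 13 mm farther back than shut.
Start: joints at [1.079, 0.158, 1.597, -0, 1.386, -0.21], TCP at [0.16, 0.552, 0.231] pointing down, gripper open.
Joint ranges: [-2.91, 2.91], [-0.94, 2.29], [0.18, 2.7], [-1.29, 4.43], [0.17, 2.64], [-3, 3]. Speed limits (rad/s): [2.57, 2.57, 3.14, 3.14, 3.14, 3.14].

## Interface

Orientations are given as a unit quaternion [w, x, y, z].
In Python, from cell import env gives the robot as it stands.
- The arm moves only by the shell command python3 -m handwheel 'ROWS' [OPENING]. ROWS is JSON, one flat list of numbers, 6 for each row, row after row: the shift along the tool's x, y, z in m, then the turn, a rotation vector about the tool's x, y, z in rad. A call has 1 to 10 rows; each row shifts and turns the commanded pose from where the row before left it, along the tool's axes as they then stand; what a row does not reach is not made up. A row lasts 1/12 s, in which the tool goes at most 41.7 mm and 7.16 degrees, less where a joint would pass 70% of its speed; a pose out of reach is approached as far as the arm can. A call is refused whole if a number of a shift passes 0.0417 or a number of a turn 0.125, either way. A call with a gripper value outside its range is refused whole. OPENING is the finger opening in m, from 0 to 0.0854, set as the call begins (- or left out, the last holds). The fingers move at their own pace and stop on an object; the grip force is fixed at half the most. Time passes only in rows, so rows that do not move let the fingers close. It gives the time, the measured TCP pose, the force, the opening and the grip force at its end, in the units of the state.
- env.observe(): the state, without advancing time (a new reading comes with each control period).
- env.capture(name): name is "scene" or "top" or "wrist"; returns a dict with "frame" (420x560x3 uint8, red, green, blue), "vfov" (degrees; the focal length in pixels is half the picture's height over the tangent of half this angle, whatever the lens; pixels are square), "cx", "cy" (the principal point, pixels), "R" (3x3) and "t" (3): a world point X has camera coordinates R X + t; the wrist camera has in their place "mount" (4x4, takes a point from camera to tool coordinates, whose origin is the TCP and whose axes are the flange's). Camera axes: x right, y down, z forward; pixel columns grow to the right and rows downward; lengths in m; the calibration is good to about 2 mm. A picture is of the moment at which its call begins: read the wrist's pose just before it. There is no depth.
- env.sign_off(): hands the job in; it is judged then, once.
Trained networks look in a picture, given as the dict that the camera call returned (one of the last four; its "shot" number tells which), for a name from the list of things; names that differ only in an ending like _2 or _b are one class to them, and where a whole thing is asked for, a point or a joint stands for the part that bears it (a point fixed in the world has none). Each returns a list of dicts, best first, with "confidence" (0 to 1); they miss things now and then, are a little off and sometimes report something else, mostly with a low value. They report only what shows in the picture. A call takes as long as a camera call.
- env.cut_out(picture, query): "pixels" (420x560 bool, what is visible of it) and "rect" ([centre column, centre row, width, height] in pixels, round what is visible of it).
- env.place_of(picture, query): "at" ([column, row] in pixels: a listed point, or the origin of a listed thing).
The state is a dict: "time": time; "joint_pos": joint angles; "joint_vel": joint speeds; "effort": joint torques, N m; "tcp_pos": TCP position; "orientation": TCP orientation; "contact_force": force on the tool from outside, world axes, zero at the start; "torque": the same for the moment, N m; "opening": opening from 0.0 (shut) to 1.0 (fully open); "grip_force": force on a finger pad.
Only numpy, scipy, OpenCV 4.12 (cv2) and the standard library are available. Lean on these libraries where they do the work, as an engineer would, in place of code of your own. Each camera call takes 0.05 s, during which the arm holds its last target. There are 200 camera calls.

## Working session

There is one attempt and no reset: what is moved stays moved. The work goes in short steps, Python scripts to look and compute and a shell command to move; the robot and the scene stay as the last step left them, time stands still between calls to the robot, and variables do not carry over. Pictures are saved under pics/ and viewed, at most 11 in all, crops included, and the job is handed in when it is done.

```bash
ls; mkdir -p pics; cat > h.py <<'E'
import numpy as np, cv2
from cell import env
def K(p):
    h,w=p["frame"].shape[:2]; f=h/2/np.tan(np.radians(p["vfov"])/2); return f,p["cx"],p["cy"]
def proj(p,X):
    f,cx,cy=K(p); c=np.asarray(p["R"])@np.asarray(X,float)+np.asarray(p["t"]); return np.array([cx+f*c[0]/c[2],cy+f*c[1]/c[2]])
def ray(p,uv):
    f,cx,cy=K(p); R=np.asarray(p["R"]); o=-R.T@np.asarray(p["t"]); return o,R.T@np.array([(uv[0]-cx)/f,(uv[1]-cy)/f,1])
def atz(p,uv,z):
    o,d=ray(p,uv); return o+d*(z-o[2])/d[2]
def save(p,n): cv2.imwrite("pics/"+n+".png",p["frame"][:,:,::-1])
E
python3 - <<'E'
from h import *
for c in("scene","top"):
    p=env.capture(c); save(p,c); print(c,[round(float(x),3) for x in ray(p,(280,210))[0]])
    for q,z in(("cup_1",0.008),("oil_can",0),("ball_valve",0),("gauge",.02),("lever",.024),("lever_aim",.039),("station",0)):
        for r in env.place_of(p,q): print(q,np.round(r["at"],1),round(r["confidence"],2),np.round(atz(p,r["at"],z),3))
E
```

```text
pics
scene [0.094, -0.917, 0.57]
cup_1 [281.8 201.2] 0.69 [0.626 0.192 0.008]
cup_1 [305.6 222. ] 0.63 [0.622 0.023 0.008]
oil_can [212.  200.4] 0.69 [0.427 0.331 0.   ]
ball_valve [237.9 185.9] 0.72 [0.552 0.41  0.   ]
gauge [295.6 192.1] 0.61 [0.689 0.212 0.02 ]
lever [274.1 215.9] 0.7 [0.544 0.076 0.024]
station [273.4 214.8] 0.7 [0.565 0.128 0.   ]
top [0.415, 0.099, 1.176]
cup_1 [242.3 191.4] 0.97 [0.608 0.166 0.008]
cup_1 [299.6 185.4] 0.63 [0.628 0.024 0.008]
cup_1 [145.6 216.3] 0.25 [0.539 0.401 0.008]
oil_can [164.9 267.4] 0.58 [0.416 0.348 0.   ]
ball_valve [143.9 216.4] 0.83 [0.539 0.407 0.   ]
ball_valve [225.6 159.6] 0.47 [0.689 0.212 0.   ]
gauge [225.5 159.1] 0.9 [0.686 0.21  0.02 ]
lever [273.6 217.9] 0.69 [0.543 0.087 0.024]
station [271.7 219.6] 0.63 [0.541 0.091 0.   ]
```

View pics/scene.png

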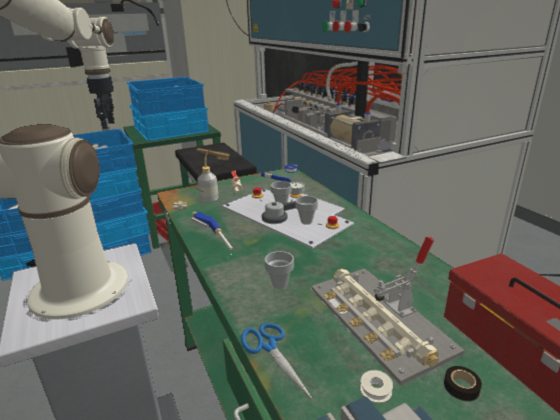

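View pics/top.png

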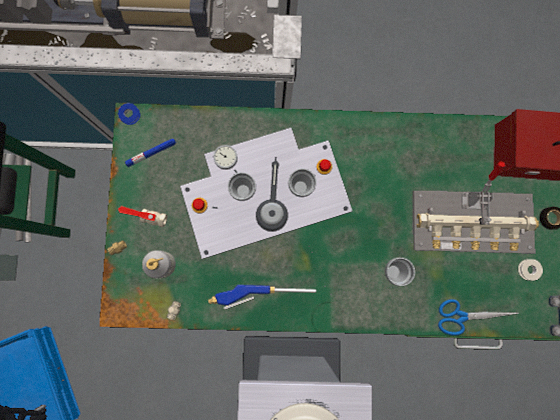

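The top view shows the plate with its hub at (272,214), the lever pointing up, cups at (242,186) and (302,182), the gauge at (226,158), and the base cup at (400,272), right of the plate. In the scene view the cups are at (281,190), (307,210) and (279,268). The gauge sits on the port at 0.375 rad, so the lever must turn +0.75. Next I'll fit the cup silhouettes.

```bash
cat >> h.py <<'E'
from scipy.optimize import minimize
def sil(p,x,y,z0):
    a=np.linspace(0,2*np.pi,48); P=[]
    for r,z in((.017,0),(.0275,.046),(.033,.05),(.033,.072)):
        P+=[proj(p,(x+r*np.cos(t),y+r*np.sin(t),z0+z)) for t in a]
    h=cv2.convexHull(np.float32(P))[:,0]; x0,y0=h.min(0); x1,y1=h.max(0); return np.array([x0,y0,x1,y1])
def fitcup(obs,xy,z0):  # obs: list of (picture, rect)
    def c(v): return sum(np.abs(sil(p,v[0],v[1],z0)-b).clip(0,4).sum() for p,b in obs)
    return minimize(c,xy,method="Nelder-Mead",options=dict(initial_simplex=[xy,(xy[0]+.01,xy[1]),(xy[0],xy[1]+.01)]))
def box(r): u,v,w,h=r["rect"]; return np.array([u-w/2,v-h/2,u+w/2,v+h/2])
E
python3 - <<'E'
from h import *
guess=((.60,.165,.008),(.615,.02,.008),(.40,-.235,0))
P=[env.capture(c) for c in("scene","top")]
B=[env.cut_out(p,"cup_1") for p in P]
for L in B: print([(np.round(box(r)).astype(int).tolist(),round(r["confidence"],2)) for r in L])
for g in guess:
    o=[]
    for p,L in zip(P,B):
        s=sil(p,*g); d=[np.abs(box(r)-s).max() for r in L]; i=int(np.argmin(d)); print(np.round(s),round(d[i],1))
        if d[i]<20: o.append((p,box(L[i])))
    for oo in [o]+[[q] for q in o]:
        r=fitcup(oo,g[:2],g[2]); print(g,np.round(r.x,4),round(r.fun,1))
p=P[1]
for q,z in(("gauge",.048),("lever",.05),("oil_can",.0),("ball_valve",.02)):
    r=env.cut_out(p,q)
    if r: print(q,np.round(r[0]["rect"],1),np.round(atz(p,r[0]["rect"][:2],z),3))
s=env.observe(); print(s["tcp_pos"],s["orientation"],s["opening"],env.grasp_offset)
E
```

```text
[([296, 197, 318, 227], 0.9), ([270, 184, 295, 201], 0.86), ([265, 248, 291, 286], 0.55)]
[([228, 173, 255, 202], 0.93), ([292, 168, 317, 202], 0.57), ([262, 164, 283, 225], 0.29)]
[267. 181. 288. 208.] 7.5
[227. 176. 255. 205.] 2.7
(0.6, 0.165, 0.008) [0.6066 0.1627] 13.3
(0.6, 0.165, 0.008) [0.5982 0.1391] 7.2
(0.6, 0.165, 0.008) [0.6066 0.1627] 1.7
[293. 196. 315. 226.] 3.2
[289. 172. 317. 201.] 3.4
(0.615, 0.02, 0.008) [0.6182 0.0126] 10.0
(0.615, 0.02, 0.008) [0.6151 0.0073] 2.0
(0.615, 0.02, 0.008) [0.6128 0.0157] 7.5
[260. 258. 290. 298.] 11.9
[395. 267. 426. 296.] 108.6
(0.4, -0.235, 0) [ 0.4221 -0.1973] 3.1
(0.4, -0.235, 0) [ 0.4221 -0.1973] 3.1
gauge [226.3 159.3  24.7  23.6] [0.679 0.205 0.048]
lever [271.9 196.4  16.5  61.8] [0.591 0.092 0.05 ]
oil_can [160.8 268.2  32.5  27. ] [0.413 0.358 0.   ]
ball_valve [145.7 217.1  48.5  23.3] [0.536 0.398 0.02 ]
[0.1599223  0.55229326 0.23128701] [-5.56549745e-06  1.40471322e-01  9.90084748e-01 -7.90209530e-06] 1.0036072607287363 0.0187
```

```bash
cat >> h.py <<'E'
from scipy.spatial.transform import Rotation as Ro
def pose():
    s=env.observe(); q=s["orientation"]; return np.array(s["tcp_pos"]),Ro.from_quat([q[1],q[2],q[3],q[0]]).as_matrix(),s
def go(x,y,z):
    t,R,s=pose(); d=R.T@(np.array([x,y,z])-t); print("tool shift",np.round(d,4),"norm",round(float(np.linalg.norm(d)),3),"yaw",round(float(np.arctan2(R[1,1],R[0,1])),3),"tilt",np.round(R[:2,2],4),"t",round(s["time"],2),"j",np.round(s["joint_pos"],2))
def wrist():
    t,R,s=pose(); p=dict(env.capture("wrist")); M=np.asarray(p["mount"]); Rc=R@M[:3,:3]; tc=R@M[:3,3]+t
    p["R"]=Rc.T; p["t"]=-Rc.T@tc; return p
def cups(p,guess):
    L=env.cut_out(p,"cup_1")
    print([(np.round(box(r)).astype(int).tolist(),round(r["confidence"],2)) for r in L])
    for g in guess:
        s=sil(p,*g); d=[np.abs(box(r)-s).max() for r in L]
        if d and min(d)<60:
            r=fitcup([(p,box(L[int(np.argmin(d))]))],g[:2],g[2]); print(g,np.round(r.x,4),round(r.fun,1),np.round(s))
E
R='-0.0358,-0.0166,0,0,0,0'
python3 -m handwheel '[-0.0358,-0.0166,0,0,0,0,-0.0358,-0.0166,0,0,0,0,-0.0358,-0.0166,0,0,0,0,-0.0358,-0.0166,0,0,0,0,-0.0358,-0.0166,0,0,0,0,-0.0358,-0.0166,0,0,0,0,-0.0358,-0.0166,0,0,0,0,-0.0358,-0.0166,0,0,0,0,-0.0358,-0.0166,0,0,0,0,-0.0358,-0.0166,0,0,0,0]'
python3 -m handwheel '[-0.0358,-0.0166,0,0,0,0,-0.0358,-0.0166,0,0,0,0,-0.0358,-0.0166,0,0,0,0,0,0,0,0,0,0.12,0,0,0,0,0,0.12,0,0,0,0,0,0.12,0,0,0,0,0,0.12,0,0,0,0,0,0.12,0,0,0,0,0,0.12,0,0,0,0,0,0.12]'
python3 -m handwheel '[0,0,0,0,0,0.12,0,0,0,0,0,0.12,0,0,0,0,0,0.12,0,0,0,0,0,0.12,0,0,0,0,0,0.12,0,0,0,0,0,0.12,0,0,0,0,0,0.12,0,0,0,0,0,0.12]'
python3 - <<'E'
from h import *
go(.6066,.1627,.231)
p=wrist(); save(p,"w1"); print(np.round(ray(p,(280,210))[0],3)); cups(p,((.6066,.1627,.008),(.618,.0126,.008)))
for q,z in(("lever_aim",.039),("gauge",.02),("lever",.024)):
    for r in env.place_of(p,q): print(q,np.round(r["at"]),round(r["confidence"],2),np.round(atz(p,r["at"],z),3))
E
```

```text
time: 2.03
tcp_pos: [0.4589, 0.2918, 0.2315]
orientation: [0.0, 0.14, 0.99, 0.0]
contact_force: [-0.2, 0.5, 0.4]
opening: 1.0
grip_force: 0.0
time: 2.87
tcp_pos: [0.5469, 0.2156, 0.2313]
orientation: [-0.0, 0.534, 0.845, -0.0]
contact_force: [-0.2, -0.1, -0.3]
opening: 1.0
grip_force: 0.0
time: 3.53
tcp_pos: [0.547, 0.2156, 0.2313]
orientation: [0.0, 0.864, 0.503, 0.0]
contact_force: [0.3, -0.7, -0.2]
opening: 0.997
grip_force: 0.0
tool shift [-0.0165  0.078   0.0003] norm 0.08 yaw -0.517 tilt [ 0. -0.] t 3.53 j [ 0.17  0.19  1.56 -0.    1.39  0.69]
[0.581 0.273 0.374]
[([438, 287, 492, 328], 0.76), ([329, 166, 414, 247], 0.61)]
(0.6066, 0.1627, 0.008) [0.6107 0.1661] 2.9 [329. 171. 412. 252.]
(0.618, 0.0126, 0.008) [0.6215 0.0167] 8.0 [409. 291. 490. 375.]
gauge [411. 116.] 0.92 [0.685 0.209 0.02 ]
lever [340. 288.] 0.92 [0.548 0.086 0.024]
```

```bash
python3 -m handwheel '[-0.0069,0.0396,0,0,0,0,-0.0068,0.0396,0,0,0,0,0,0,0.035,0,0,0,0,0,0.035,0,0,0,0,0,0,0,0,0]'
python3 - <<'E'
from h import *
go(.609,.1645,.045)
p=wrist(); save(p,"w2"); cups(p,((.609,.1645,.008),)); print(np.round([proj(p,(.609+.0315*np.cos(a),.1645+.0315*np.sin(a),.08)) for a in np.arange(4)*np.pi/2]))
E
```

```text
time: 4.2
tcp_pos: [0.6048, 0.1639, 0.1532]
orientation: [-0.003, 0.863, 0.506, -0.006]
contact_force: [-2.3, 0.8, -1.1]
opening: 0.996
grip_force: 0.0
tool shift [0.0034 0.0046 0.1081] norm 0.108 yaw -0.51 tilt [-0.0138 -0.001 ] t 4.2 j [0.07 0.37 1.51 0.   1.28 0.58]
[([229, 161, 340, 268], 0.77), ([349, 302, 412, 396], 0.72)]
(0.609, 0.1645, 0.008) [0.609  0.1645] 5.0 [231. 160. 338. 268.]
[[330. 194.]
 [259. 174.]
 [241. 242.]
 [309. 260.]]
```

View pics/w2.png

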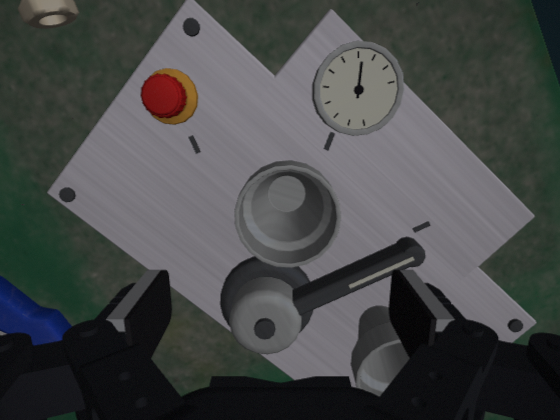

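The wrist view shows the left cup's rim centred at (287,213), as projected. The lever lies to its lower right and the gauge is at (358,88). The finger line is free.

```bash
python3 -m handwheel '[0,0,0,0,0,0,0,0,0,0,0,0]'
python3 -c "
from h import *
go(.609,.1645,.045)
p=wrist(); cups(p,((.609,.1645,.008),))"
```

```text
time: 4.47
tcp_pos: [0.6109, 0.1654, 0.1646]
orientation: [0.001, 0.863, 0.506, 0.002]
contact_force: [0.8, -0.2, 0.6]
opening: 0.996
grip_force: 0.0
tool shift [-0.0021 -0.0017  0.1196] norm 0.12 yaw -0.51 tilt [0.005  0.0003] t 4.47 j [ 0.07  0.36  1.5  -0.    1.29  0.58]
[([229, 163, 326, 266], 0.92), ([339, 305, 409, 394], 0.64), ([223, 241, 410, 350], 0.53)]
(0.609, 0.1645, 0.008) [0.6123 0.1643] 4.3 [225. 166. 326. 268.]
```

```bash
python3 -m handwheel '[0,0,0.02,0,0,0,0,0,0.025,0,0,0,0,0,0.025,0,0,0,0,0,0.02,0,0,0,0,0,0.015,0,0,0,0,0,0.01,0,0,0,0,0,0,0,0,0,0,0,0,0,0,0,0,0,0,0,0,0]'
python3 -m handwheel '[0,0,0,0,0,0,0,0,0,0,0,0,0,0,0,0,0,0,0,0,0,0,0,0,0,0,0,0,0,0,0,0,0,0,0,0]' 0.055
python3 -c "
from h import *
go(.609,.1645,.045); save(wrist(),'w3')"
```

```text
time: 5.32
tcp_pos: [0.6107, 0.1651, 0.0481]
orientation: [0.001, 0.863, 0.506, 0.001]
contact_force: [1.1, -0.1, 0.6]
opening: 1.0
grip_force: 0.0
time: 5.82
tcp_pos: [0.6107, 0.1652, 0.0485]
orientation: [0.001, 0.863, 0.505, 0.001]
contact_force: [-1.4, -0.2, 6.5]
opening: 0.766
grip_force: 66.4
tool shift [-0.0014 -0.0012  0.0035] norm 0.004 yaw -0.511 tilt [0.0032 0.0004] t 5.82 j [0.07 0.49 1.56 0.   1.08 0.58]
```

View pics/w3.png

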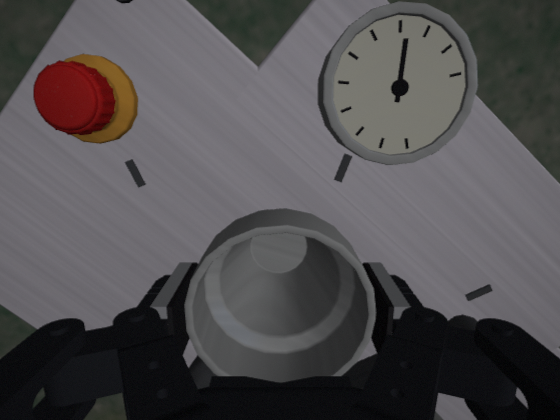

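The cup is gripped evenly by its collar between both pads (rim centred near (281,300), opening 65 mm). I'll lift it and go near the base cup.

```bash
python3 -m handwheel '[0,0,-0.015,0,0,0,0,0,-0.03,0,0,0,0,0,-0.035,0,0,0,0,0,-0.035,0,0,0,0,0,-0.035,0,0,0,0,0,-0.02,0,0,0,-0.02,0.0004,0,0,0,0,-0.035,0.0008,0,0,0,0,-0.038,0.0009,0,0,0,0,-0.038,0.0009,0,0,0,0]'
python3 -m handwheel '[-0.038,0.0009,0,0,0,0,-0.038,0.0009,0,0,0,0,-0.038,0.0009,0,0,0,0,-0.038,0.0009,0,0,0,0,-0.038,0.0009,0,0,0,0,-0.038,0.0009,0,0,0,0,-0.038,0.0009,0,0,0,0,-0.038,0.0009,0,0,0,0,-0.038,0.0009,0,0,0,0,-0.03,0.0009,0,0,0,0]'
python3 -m handwheel '[0,0,0,0,0,0,0,0,0,0,0,0,0,0,0,0,0,0,0,0,0,0,0,0,0,0,0,0,0,0]'
python3 - <<'E'
from h import *
go(.422,-.197,.22)
p=wrist(); save(p,"w4"); cups(p,((.422,-.197,0),))
E
```

```text
time: 6.7
tcp_pos: [0.547, 0.0484, 0.2165]
orientation: [0.0, 0.862, 0.506, 0.0]
contact_force: [0.8, -1.2, -0.6]
opening: 0.762
grip_force: 67.0
time: 7.53
tcp_pos: [0.3722, -0.2818, 0.2168]
orientation: [0.001, 0.863, 0.505, -0.0]
contact_force: [0.6, 0.4, -1.5]
opening: 0.761
grip_force: 67.0
time: 7.95
tcp_pos: [0.3744, -0.2786, 0.2163]
orientation: [-0.0, 0.862, 0.506, 0.0]
contact_force: [0.7, -0.4, -1.9]
opening: 0.766
grip_force: 67.0
tool shift [ 0.0945  0.0018 -0.0037] norm 0.095 yaw -0.509 tilt [0.0001 0.0002] t 7.95 j [-0.9  -0.12  1.91  0.    1.35 -0.39]
[([180, 207, 376, 383], 0.69)]
```

View pics/w4.png

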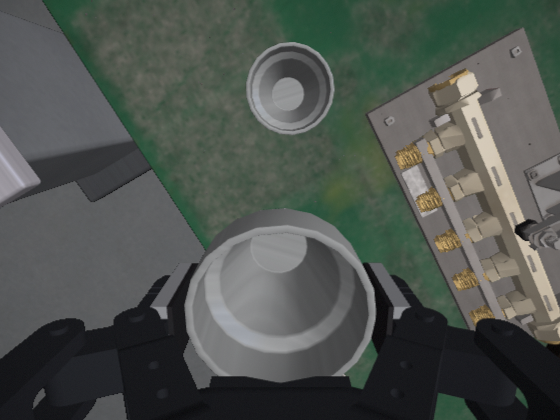

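The base cup's rim shows at about (291,89), 88 px wide. The held cup is at (281,300), seated as before. I'll refine both by segmentation.

```bash
cat >> h.py <<'E'
def graybox(p,roi,thr=60):
    x0,y0,x1,y1=roi; s=cv2.cvtColor(p["frame"],cv2.COLOR_RGB2HSV)[y0:y1,x0:x1,1]
    m=cv2.morphologyEx((s<thr).astype(np.uint8),cv2.MORPH_OPEN,np.ones((3,3))); n,l,st,c=cv2.connectedComponentsWithStats(m); i=1+st[1:,4].argmax()
    return np.array([x0+st[i,0],y0+st[i,1],x0+st[i,0]+st[i,2],y0+st[i,1]+st[i,3]])
E
python3 - <<'E'
from h import *
t,R,s=pose(); p=wrist()
b=graybox(p,(220,15,360,165)); r=fitcup([(p,b)],(.422,-.197),0); print(b,np.round(r.x,4),r.fun,np.round(sil(p,*r.x,0)))
# held cup: rim ring of radius .033 expected under TCP
for d in (0,):
    c=t+R@np.array([d,0,0]); z=t[2]+.0315
    print(np.round([proj(p,(c[0]+.033*v[0],c[1]+.033*v[1],z)) for v in (R[:2,1],-R[:2,1],R[:2,0])]))
go(r.x[0],r.x[1],.15)
E
```

```text
[220  15 358 165] [ 0.4317 -0.1972] 12.0 [247.  15. 337. 112.]
[[373. 314.]
 [180. 314.]
 [276. 221.]]
tool shift [0.0994 0.0103 0.0663] norm 0.12 yaw -0.51 tilt [0.0001 0.    ] t 8.1 j [-0.9  -0.12  1.91  0.    1.35 -0.39]
```

```bash
python3 - <<'E'
from h import *
t,R,s=pose(); p=wrist(); f=p["frame"].astype(int)
m=((f[...,1]-f[...,0])<12).astype(np.uint8)
m=cv2.morphologyEx(m,cv2.MORPH_OPEN,np.ones((5,5))); n,l,st,c=cv2.connectedComponentsWithStats(m[20:160,225:360]); i=l[68,65]
print(st[i], [225+st[i,0],20+st[i,1],225+st[i,0]+st[i,2],20+st[i,1]+st[i,3]])
for b in ((247,42,335,134),(225+st[i,0],20+st[i,1],225+st[i,0]+st[i,2],20+st[i,1]+st[i,3])):
    r=fitcup([(p,np.array(b))],(.424,-.2),0); print(np.round(r.x,4),round(r.fun,1),np.round(sil(p,*r.x,0))); go(r.x[0],r.x[1],.15)
g=cv2.cvtColor(p["frame"],cv2.COLOR_RGB2GRAY); o=cv2.resize(g[20:160,225:360],None,fx=3,fy=3); print(np.round(g[88,235:350:3]))
E
```

```text
[   0    0  110  140 9380] [np.int32(225), np.int32(20), np.int32(335), np.int32(160)]
[ 0.4224 -0.2123] 2.0 [247.  42. 335. 135.]
tool shift [0.0819 0.0096 0.0663] norm 0.106 yaw -0.51 tilt [0. 0.] t 8.15 j [-0.9  -0.12  1.91  0.    1.35 -0.39]
[ 0.4288 -0.1994] 8.0 [245.  20. 335. 116.]
tool shift [0.0962 0.0088 0.0663] norm 0.117 yaw -0.51 tilt [0. 0.] t 8.15 j [-0.9  -0.12  1.91  0.    1.35 -0.39]
[ 86  84  83  77 140 123 157 159 135 127 124 122 118 148 147 145 143 144
 146 146 145 145 147  65  65  64  67  68  76  89  88  62 130 103  73  77
  78  72  75]
```

```bash
python3 -m handwheel '[0.02,0.002,0,0,0,0,0.025,0.0025,0,0,0,0,0.02,0.002,0,0,0,0,0.0184,0.0018,0,0,0,0,0,0,0.02,0,0,0,0,0,0.03,0,0,0,0,0,0.02,0,0,0,0,0,0,0,0,0,0,0,0,0,0,0,0,0,0,0,0,0]'
python3 - <<'E'
from h import *
go(.4224,-.2123,.0645)
t,R,s=pose()
for n in("scene","top"):
    p=env.capture(n); c=t+R@np.array([-.0015,.0013,0])
    print(n,"base",np.round(sil(p,.4224,-.2123,0)),"held",np.round(sil(p,c[0],c[1],t[2]-.0405)))
    f=p["frame"]; u,v=(276,262) if n=="scene" else (400,268)
    save(dict(frame=cv2.resize(f[v-50:v+50,u-65:u+65],None,fx=6,fy=6,interpolation=cv2.INTER_CUBIC)),"c_"+n)
a,b=[cv2.imread(f"pics/c_{n}.png") for n in("scene","top")]; cv2.imwrite("pics/c.png",cv2.resize(np.hstack([a[:,:],b]),(800,308)))
E
```

```text
time: 8.98
tcp_pos: [0.4226, -0.2116, 0.1478]
orientation: [0.001, 0.863, 0.505, 0.0]
contact_force: [-0.9, 0.0, -1.4]
opening: 0.762
grip_force: 67.1
tool shift [-0.0007 -0.      0.0833] norm 0.083 yaw -0.511 tilt [ 0.0017 -0.0015] t 8.98 j [-0.72 -0.03  1.97 -0.    1.2  -0.21]
scene base [265. 251. 294. 290.] held [263. 210. 294. 250.]
top base [385. 257. 416. 286.] held [398. 255. 432. 287.]
```

View pics/c.png

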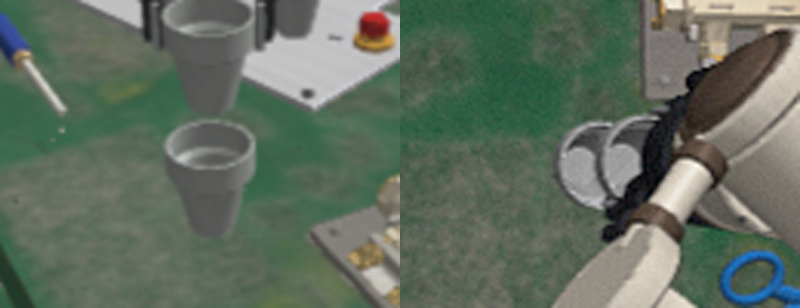

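Both views agree with the prediction to about 1 px: the base cup spans columns 265–294 in the scene view, with the held cup directly over it. I'll lower it in.

```bash
python3 -m handwheel '[0,0,0.02,0,0,0,0,0,0.02,0,0,0,0,0,0.012,0,0,0,0,0,0.01,0,0,0,0,0,0.008,0,0,0,0,0,0.006,0,0,0,0,0,0.004,0,0,0,0,0,0.002,0,0,0,0,0,0,0,0,0,0,0,0,0,0,0]'
python3 -c "
from h import *
go(.4224,-.2123,.0645)"
```

```text
time: 9.92
tcp_pos: [0.4223, -0.2115, 0.0657]
orientation: [0.0, 0.863, 0.506, 0.0]
contact_force: [-4.0, 2.7, 6.4]
opening: 0.764
grip_force: 70.3
tool shift [-0.0007  0.0005  0.0012] norm 0.001 yaw -0.511 tilt [ 0.0004 -0.0006] t 9.92 j [-0.72  0.1   2.02 -0.    1.02 -0.21]
```

```bash
python3 -m handwheel '[0,0,0,0,0,0,0,0,0,0,0,0,0,0,0,0,0,0,0,0,0,0,0,0,0,0,-0.01,0,0,0,0,0,-0.02,0,0,0,0,0,-0.03,0,0,0,0,0,-0.035,0,0,0,0,0,-0.035,0,0,0,0,0,-0.025,0,0,0]' 0.0854
python3 -m handwheel '[0.0341,0.0103,0,0,0,0,0.0341,0.0103,0,0,0,0,0.0341,0.0103,0,0,0,0,0.0341,0.0103,0,0,0,0,0.0341,0.0103,0,0,0,0,0.0341,0.0103,0,0,0,0,0,0,0,0,0,0,0,0,0,0,0,0,0,0,0,0,0,0,0,0,0,0,0,0]'
python3 - <<'E'
from h import *
p=wrist(); go(.62,.016,.043); cups(p,((.62,.016,.008),))
a=cv2.resize(p["frame"],(400,300))
q=env.capture("scene"); b=cv2.resize(q["frame"][215:305,216:336],(400,300),interpolation=cv2.INTER_CUBIC)
save(dict(frame=np.hstack([a,b])),"d"); print(np.round(sil(q,.4224,-.2123,0)),np.round(sil(q,.4224,-.2123,.024)))
E
```

```text
time: 10.75
tcp_pos: [0.4226, -0.2116, 0.2235]
orientation: [0.002, 0.863, 0.505, 0.001]
contact_force: [0.6, -1.6, 0.0]
opening: 0.997
grip_force: 0.0
time: 11.58
tcp_pos: [0.5753, -0.0635, 0.2197]
orientation: [0.0, 0.863, 0.505, -0.0]
contact_force: [-0.3, -0.5, 0.5]
opening: 1.0
grip_force: 0.0
tool shift [ 9.140e-02 -1.000e-04  1.766e-01] norm 0.199 yaw -0.512 tilt [ 0.0001 -0.0003] t 11.63 j [-0.32  0.18  1.6  -0.    1.37  0.19]
[([234, 14, 326, 113], 0.79), ([182, 376, 210, 393], 0.63)]
(0.62, 0.016, 0.008) [0.6249 0.022 ] 1.1 [232.  26. 324. 123.]
[265. 251. 294. 290.] [264. 242. 294. 281.]
```

View pics/d.png

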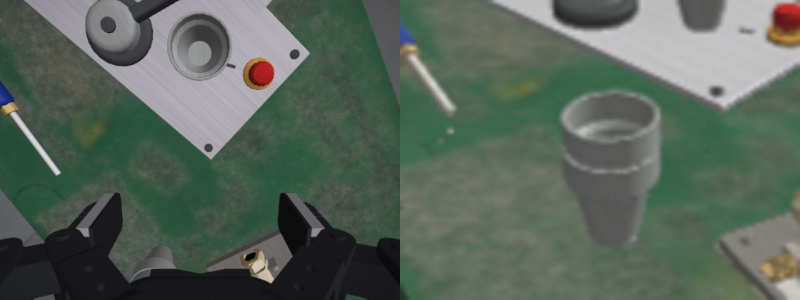

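The first cup is nested: the stack in the scene view spans 264–294 in columns and 242–289 in rows, as predicted. The second cup shows at (280,63) in the wrist view. I'll turn the fingers away from the boss and approach.

```bash
python3 -m handwheel '[0,0,0,0,0,-0.12,0,0,0,0,0,-0.12,0,0,0,0,0,-0.12,0,0,0,0,0,-0.12,0,0,0,0,0,-0.12,0.0266,0.0186,0,0,0,0,0.0266,0.0186,0,0,0,0,0.0266,0.0186,0,0,0,0,0,0,0.03,0,0,0,0,0,0.03,0,0,0]'
python3 -m handwheel '[0,0,0,0,0,0,0,0,0,0,0,0,0,0,0,0,0,0,0,0,0,0,0,0,0,0,0,0,0,0]'
python3 - <<'E'
from h import *
p=wrist(); go(.624,.021,.045); cups(p,((.624,.021,.008),))
E
```

```text
time: 12.57
tcp_pos: [0.6266, 0.0224, 0.1613]
orientation: [0.003, 0.674, 0.738, 0.002]
contact_force: [0.2, -0.2, -1.3]
opening: 0.997
grip_force: 0.0
time: 12.98
tcp_pos: [0.6256, 0.021, 0.1618]
orientation: [0.002, 0.675, 0.738, 0.001]
contact_force: [-0.6, 0.3, 0.0]
opening: 1.004
grip_force: 0.0
tool shift [ 1.000e-04 -1.700e-03  1.164e-01] norm 0.116 yaw 0.088 tilt [ 0.0033 -0.0005] t 13.03 j [-0.16  0.34  1.52  0.    1.28 -0.25]
[([223, 164, 327, 265], 0.9)]
(0.624, 0.021, 0.008) [0.6235 0.0219] 3.3 [224. 162. 328. 266.]
```

```bash
python3 -m handwheel '[0.0005,-0.0015,0.02,0,0,0,0,0,0.025,0,0,0,0,0,0.025,0,0,0,0,0,0.02,0,0,0,0,0,0.014,0,0,0,0,0,0.01,0,0,0,0,0,0,0,0,0,0,0,0,0,0,0]'
python3 -m handwheel '[0,0,0,0,0,0,0,0,0,0,0,0,0,0,0,0,0,0,0,0,0,0,0,0,0,0,0,0,0,0]' 0.055
python3 -c "
from h import *
go(.4224,-.2123,.045); p=wrist(); t,R,s=pose(); print(np.round([proj(p,(t[0]+.033*v[0],t[1]+.033*v[1],.08)) for v in (R[:2,1],-R[:2,1],R[:2,0])])); save(p,'w5')"
```

```text
time: 13.75
tcp_pos: [0.6232, 0.022, 0.0458]
orientation: [0.0, 0.675, 0.738, 0.0]
contact_force: [-0.2, 0.0, 0.1]
opening: 0.999
grip_force: 0.0
time: 14.17
tcp_pos: [0.6246, 0.0217, 0.0478]
orientation: [0.002, 0.675, 0.738, 0.001]
contact_force: [0.3, 0.2, 6.5]
opening: 0.762
grip_force: 66.8
tool shift [-0.2151 -0.2222  0.0021] norm 0.309 yaw 0.089 tilt [ 0.0042 -0.0008] t 14.17 j [-0.16  0.48  1.59 -0.    1.07 -0.25]
[[376. 313.]
 [181. 314.]
 [279. 220.]]
```

View pics/w5.png

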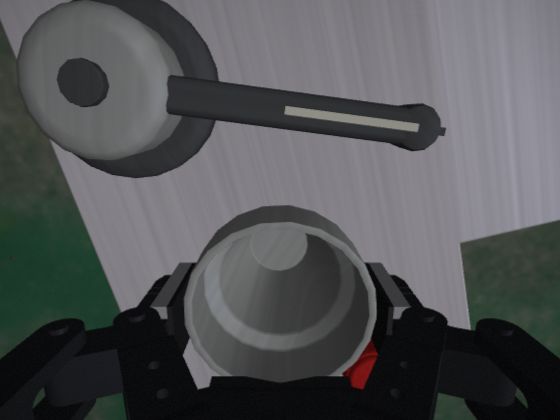

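The second cup is gripped evenly (rim at (281,305)) and the lever is clear of it. Lift and carry.

```bash
python3 -m handwheel '[0,0,-0.015,0,0,0,0,0,-0.03,0,0,0,0,0,-0.035,0,0,0,0,0,-0.035,0,0,0,0,0,-0.035,0,0,0,0,0,-0.025,0,0,0,-0.0268,-0.0279,0,0,0,0,-0.0268,-0.0279,0,0,0,0,-0.0268,-0.0279,0,0,0,0,-0.0268,-0.0279,0,0,0,0]'
python3 -m handwheel '[-0.0268,-0.0279,0,0,0,0,-0.0268,-0.0279,0,0,0,0,-0.0268,-0.0279,0,0,0,0,-0.0268,-0.0279,0,0,0,0,0,0,0.02,0,0,0,0,0,0.02,0,0,0,0,0,0,0,0,0,0,0,0,0,0,0,0,0,0,0,0,0,0,0,0,0,0,0]'
python3 - <<'E'
from h import *
go(.4217,-.212,.0878)
t,R,s=pose(); c=t+R@np.array([-.0007,.001,0])
q=env.capture("scene"); print("stack",np.round(sil(q,.4226,-.213,.024)),"held",np.round(sil(q,c[0],c[1],t[2]-.0398)))
save(dict(frame=cv2.resize(q["frame"][190:300,210:350],(700,550),interpolation=cv2.INTER_CUBIC)),"e")
E
```

```text
time: 15.05
tcp_pos: [0.52, -0.0955, 0.2209]
orientation: [0.001, 0.675, 0.738, 0.0]
contact_force: [-0.5, -0.8, -0.3]
opening: 0.762
grip_force: 66.8
time: 15.88
tcp_pos: [0.4205, -0.2116, 0.1819]
orientation: [0.001, 0.675, 0.738, 0.0]
contact_force: [0.1, -0.1, -1.2]
opening: 0.763
grip_force: 66.9
tool shift [-0.0003  0.001   0.0941] norm 0.094 yaw 0.09 tilt [ 0.002  -0.0018] t 15.88 j [-0.72 -0.07  1.94 -0.    1.28 -0.81]
stack [265. 242. 294. 281.] held [262. 195. 293. 236.]
```

View pics/e.png

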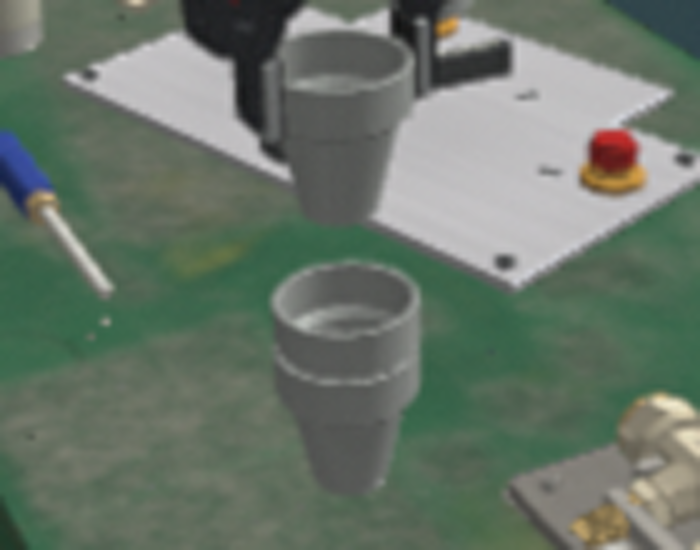

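Held cup (axis at about column 277.6) is about 1–2 px left of the stack (279.4). I'll trim by 2 mm and lower.

```bash
python3 -m handwheel '[-0.001,0.002,0.02,0,0,0,0,0,0.025,0,0,0,0,0,0.015,0,0,0,0,0,0.01,0,0,0,0,0,0.009,0,0,0,0,0,0.006,0,0,0,0,0,0.004,0,0,0,0,0,0.002,0,0,0,0,0,0,0,0,0,0,0,0,0,0,0]'
python3 -c "
from h import *
go(.422,-.212,.0878)"
```

```text
time: 16.77
tcp_pos: [0.422, -0.2125, 0.09]
orientation: [0.001, 0.675, 0.738, 0.0]
contact_force: [0.4, -0.2, -0.5]
opening: 0.763
grip_force: 67.0
tool shift [0.0005 0.     0.0022] norm 0.002 yaw 0.089 tilt [ 0.001  -0.0008] t 16.77 j [-0.72  0.06  2.01  0.    1.08 -0.81]
```

```bash
python3 -m handwheel '[0,0,0.0012,0,0,0,0,0,0,0,0,0]'
python3 -m handwheel '[0,0,0,0,0,0,0,0,0,0,0,0,0,0,0,0,0,0,0,0,0,0,0,0,0,0,-0.01,0,0,0,0,0,-0.02,0,0,0,0,0,-0.03,0,0,0,0,0,-0.035,0,0,0,0,0,-0.035,0,0,0,0,0,0,0,0,0]' 0.0854
python3 -m handwheel '[0.0271,0.0261,0,0,0,0,0.0271,0.0261,0,0,0,0,0.0271,0.0261,0,0,0,0,0.0271,0.0261,0,0,0,0,0.0271,0.0261,0,0,0,0,0.0271,0.0261,0,0,0,0,0.0271,0.0261,0,0,0,0,0.0271,0.0261,0,0,0,0,0.0271,0.0261,0,0,0,0]' 0
python3 -m handwheel '[0,0,0,0,0,0.1175,0,0,0,0,0,0.1175,0,0,0,0,0,0.1175,0,0,0,0,0,0.1175,0,0,0,0,0,0,0,0,0,0,0,0,0,0,0,0,0,0,0,0,0,0,0,0]'
python3 - <<'E'
from h import *
p=wrist(); go(.634,.051,.034)
for q,z in(("lever_aim",.039),("gauge",.02),("lever",.024)):
    for r in env.place_of(p,q): print(q,np.round(r["at"]),round(r["confidence"],2),np.round(atz(p,r["at"],z),3))
q=env.capture("scene"); print(np.round(sil(q,.4226,-.213,.048)),np.round(sil(q,.4226,-.213,.0)))
b=cv2.resize(q["frame"][215:305,216:336],(400,300),interpolation=cv2.INTER_CUBIC)
save(dict(frame=np.hstack([cv2.resize(p["frame"],(400,300)),b])),"f")
E
```

```text
time: 16.93
tcp_pos: [0.4222, -0.213, 0.0893]
orientation: [0.001, 0.675, 0.738, -0.0]
contact_force: [-1.5, 1.0, 4.2]
opening: 0.765
grip_force: 68.9
time: 17.77
tcp_pos: [0.4248, -0.2149, 0.2267]
orientation: [0.007, 0.675, 0.738, 0.0]
contact_force: [0.6, -0.0, 0.8]
opening: 0.999
grip_force: 0.0
time: 18.52
tcp_pos: [0.6348, 0.0535, 0.2186]
orientation: [0.0, 0.675, 0.738, 0.0]
contact_force: [1.3, -0.6, -0.5]
opening: 0.001
grip_force: 0.0
time: 19.18
tcp_pos: [0.6338, 0.0516, 0.2183]
orientation: [0.0, 0.828, 0.561, 0.0]
contact_force: [-0.4, 0.1, -0.3]
opening: -0.002
grip_force: 0.0
tool shift [-0.0005  0.0003  0.1842] norm 0.184 yaw -0.38 tilt [0.0001 0.    ] t 19.23 j [-0.11  0.32  1.43  0.    1.39  0.27]
lever [180. 184.] 0.57 [0.548 0.086 0.024]
[264. 233. 294. 272.] [265. 251. 294. 290.]
```

View pics/f.png

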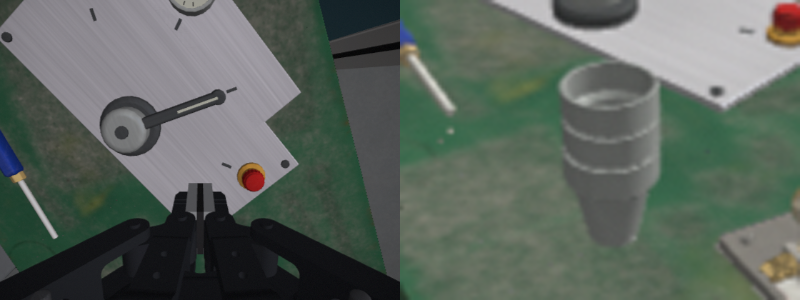

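Three cups are nested upright: the top rim is at row 233.6 against 233 predicted, columns 264–294. The lever is still at off with its axis at (.548,.086). I'll lower the shut fingers on its right side.

```bash
python3 -m handwheel '[0,0,0.02,0,0,0,0,0,0.035,0,0,0,0,0,0.035,0,0,0,0,0,0.035,0,0,0,0,0,0.03,0,0,0,0,0,0.018,0,0,0,0,0,0.01,0,0,0,0,0,0,0,0,0,0,0,0,0,0,0,0,0,0,0,0,0]'
python3 -m handwheel '[0.0048,0,0,0,0,-0.05,0.0048,0,0,0,0,-0.05,0.0048,0,0,0,0,-0.05,0.0048,0,0,0,0,-0.05,0.0048,0,0,0,0,-0.05,0.0048,0,0,0,0,-0.05,0.0048,0,0,0,0,-0.05,0.0048,0,0,0,0,-0.05,0.0048,0,0,0,0,-0.05]'
python3 - <<'E'
from h import *
go(.64,.05,.034); t,R,s=pose(); d=t[:2]-(.547,.086); print("r,phi",np.hypot(*d),np.arctan2(d[1],d[0]))
E
```

```text
time: 20.27
tcp_pos: [0.6356, 0.0515, 0.0373]
orientation: [0.001, 0.828, 0.56, 0.001]
contact_force: [0.4, 0.1, 0.5]
opening: -0.001
grip_force: 0.0
time: 21.02
tcp_pos: [0.6442, 0.0922, 0.0378]
orientation: [0.003, 0.681, 0.732, 0.001]
contact_force: [3.1, -5.5, -2.2]
opening: -0.001
grip_force: 2.8
tool shift [-0.0418 -0.0073  0.0039] norm 0.043 yaw 0.072 tilt [ 0.0061 -0.0029] t 21.02 j [-0.04  0.55  1.51 -0.    1.08 -0.11]
r,phi 0.09743150982741665 0.06381560082690621
```

```bash
python3 -m handwheel '[0.0048,0,0,0,0,-0.05,0.0048,0,0,0,0,-0.05,0.0048,0,0,0,0,-0.05,0.0048,0,0,0,0,-0.05,0.0048,0,0,0,0,-0.05,0.0048,0,0,0,0,-0.05,0.0048,0,0,0,0,-0.05,0.0048,0,0,0,0,-0.05,0,0,0,0,0,0,0,0,0,0,0,0]'
python3 - <<'E'
from h import *
go(.64,.05,.034); t,R,s=pose(); d=t[:2]-(.547,.086); print("r,phi",np.hypot(*d),np.arctan2(d[1],d[0]))
E
```

```text
time: 21.85
tcp_pos: [0.6336, 0.131, 0.0369]
orientation: [0.001, 0.524, 0.852, 0.001]
contact_force: [-1.2, -0.0, -0.2]
opening: 0.001
grip_force: 0.0
tool shift [-0.0751 -0.0308  0.0029] norm 0.081 yaw 0.468 tilt [ 0.0031 -0.    ] t 21.85 j [ 0.02  0.54  1.52 -0.    1.08 -0.45]
r,phi 0.09754509021010445 0.47897074691763025
```

```bash
python3 -m handwheel '[-0.01,0,0,0,0,0,-0.02,0,0,0,0,0,0,0,-0.02,0,0,0,0,0,-0.035,0,0,0,0,0,-0.035,0,0,0,0,0,-0.035,0,0,0,0,0,-0.02,0,0,0,-0.03,0,-0.02,0,0,0,0,0,0,0,0,0,0,0,0,0,0,0]'
python3 - <<'E'
from h import *
p=wrist()
for q,z in(("gauge",.048),("lever",.05)):
    for r in env.cut_out(p,q)[:1]: print(q,np.round(r["rect"]))
q=env.capture("scene"); b=cv2.resize(q["frame"][170:290,210:370],(400,300),interpolation=cv2.INTER_CUBIC)
save(dict(frame=np.hstack([cv2.resize(p["frame"],(400,300)),b])),"g"); g=(.686,.210)
print([np.round(proj(p,(*g,.048))), np.round(proj(p,(.547,.086,.05))), np.round(proj(p,(.547+.13*np.cos(.725),.086+.13*np.sin(.725),.05)))]); print(pose()[2]["contact_force"])
E
```

```text
time: 22.68
tcp_pos: [0.6614, 0.075, 0.2025]
orientation: [0.002, 0.525, 0.851, 0.001]
contact_force: [0.2, 0.8, -0.2]
opening: -0.001
grip_force: 0.0
gauge [386.  52.  81.  83.]
lever [224. 105. 197.  86.]
[array([389.,  50.]), array([154., 117.]), array([317.,  71.])]
[-0.38050058 -0.59835024 -0.24846614]
```

View pics/g.png

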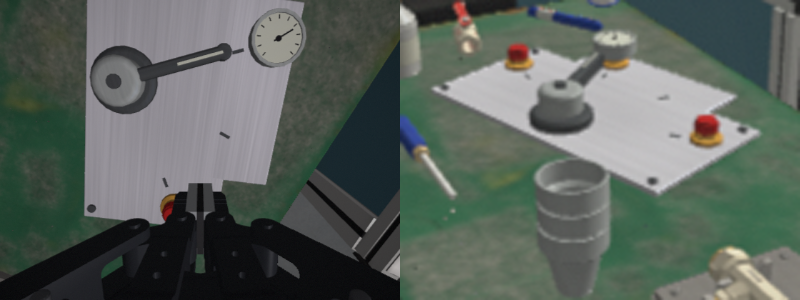

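The lever, tip at (317,70) in the wrist view, lies on its mark and points at the gauge. The stack is upright and the arm is clear. Handing in.

```bash
python3 -c "
from cell import env
print(env.sign_off())"
```

```text
the job is handed in; nothing more can be done
None
```

I nested both cups in the base cup, clicked the lever into the stop pointing at the gauge, and handed the job in at about 23 s; the last pictures look right, but no verdict came back.

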